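# Clear the bearing inspection bench

## Task

Sort the inspected parts into their places: stand the two white nylon rollers upright in the grey two-bay tray, one in each bay; put the two small dark bearing rings on the board with the two posts, lying flat with one ring over each post; and lay the large polished ring gauge flat in the round dish. Set each part down rather than dropping it, and leave the black bearing housing and the copper mallet where they are.

Things in the scene. Friction and masses are not known exactly. Their poses are not given: they have to be found in the camera images.
- roller_a: white nylon roller, a plain cylinder (a dark steel pin end shows in its top face) 28 mm in diameter and 45 mm high standing upright on the bench, 35 g nominal; origin at the centre of its underside, z up along its axis. The two rollers are alike.
- roller_b: white nylon roller, a plain cylinder (a dark steel pin end shows in its top face) 28 mm in diameter and 45 mm high standing upright on the bench, 35 g nominal; origin at the centre of its underside, z up along its axis. The two rollers are alike.
- race_a: small dark steel bearing ring lying flat, outside diameter 44 mm, bore 30 mm, 20 mm high, about 130 g; origin on the axis at the underside, z up. The two bearing rings are alike.
- race_b: small dark steel bearing ring lying flat, outside diameter 44 mm, bore 30 mm, 20 mm high, about 130 g; origin on the axis at the underside, z up. The two bearing rings are alike.
- gauge: ring gauge: large bright polished steel ring lying flat, outside diameter 64 mm, bore 40 mm, 24 mm high, about 370 g; origin on the axis at the underside, z up.
- tray: grey plastic open tray, fixed to the bench, 64 mm (its x) by 124 mm (its y), floor 4 mm thick; outer walls and one cross wall all 4 mm thick, their tops at most 16 mm above the bench. The cross wall makes two square bays, each 56 x 56 mm inside with a thin cork lining, centred at y = +30 and y = -30 mm (x = 0). Origin at the centre of the underside, z up.
- board: flat brown wooden board, fixed to the bench, 70 mm (its x) by 140 mm (its y), 8 mm thick, with two upright aluminium posts at y = +36 and y = -36 mm (x = 0), each 12 mm in diameter and standing 16 mm above the board's top. Origin at the centre of the underside, z up.
- dish: round dark wooden dish, fixed to the bench, with a grey lining: outside diameter 92 mm, inside diameter 84 mm, rim 12 mm above the bench, floor 4 mm above the bench. Origin at the centre of the underside, z up.
- housing: bystander: black steel bearing housing, loose, 1.9 kg, foot 160 mm (its x) by 45 mm (its y), round body on top to 90 mm height; origin at the centre of the underside. Not to be moved.
- mallet: bystander: copper mallet lying loose on the bench, head 38 mm in diameter and 75 mm long along its y, wooden handle reaching 218 mm from the head's centre along its -x; origin under the head's centre at bench height. Not to be moved.
Mind the look-alikes: they are no part of the job. Leave any green or turquoise look-alike of the roller_b alone.

How it is judged:
By the outcome, as a careful person would: the job done as asked, in the order asked, and still so for the second after the job is handed in, with the robot touching nothing.
It also fails if it takes over 115 s, if anything falls off the work surface, if the arm or the gripper's body presses on something with over 40 N, if the wrist force passes 120 N, or if a joint passes its speed limit or range.

## Robot

A 7-joint arm with a two-finger parallel gripper is mounted at the origin on the work surface. World frame = base frame: x ahead of the robot, y to its left, z up, the work surface at z = 0. Lengths are in m, angles in rad, forces in N, time in s.
With the tool pointing down it reaches from about 0.425 to 0.975 m from the base axis. Payload 16.7 kg.
Tool frame: the origin (TCP) lies at the very end of the fingers, on their centre line; the grasp point (between the pads) lies 19 mm behind it; z points along the fingers, y is the line along which they close (so a half turn about z gives the same grasp; the last joint's range is limited). The gripper opens to 85 mm and grips with 20 to 120 N. Pads are 22 mm wide; open, the fingers measure 114 mm over their backs; the gripper's body (76 mm by 85 mm) begins 54 mm behind the grasp point. The pads swing forward as they close: fully open they stand 13 mm farther back than shut.
Start: joints at [-1.323, 0.426, 0.074, 1.606, -0.034, 1.111, -0.067], TCP at [0.261, 0.622, 0.231] pointing down, gripper open.
Joint ranges: [-2.85, 2.85], [-0.5, 2.14], [-1.23, 1.37], [0.21, 2.46], [-1.02, 4.16], [0.16, 2.05], [-2.73, 2.73]. Speed limits (rad/s): [1.89, 1.89, 2.39, 2.39, 3.01, 3.01, 3.01].

## Interface

Orientations are given as a 3x3 rotation matrix whose columns are the frame's x, y, z axes.
In Python, from workcell import goto, servo_line, move_joints, command_gripper, sleep, solve_ik, observe, camera, camera_info, IKError, job_done, spot_in, landmark_of gives the robot as it stands. Calls block until the motion is done:
- goto(position, orientation): joint-space move of the TCP to a pose.
- servo_line(position, rot=None, speed=0.15, guard=None): straight line of the TCP; rot=None keeps the orientation; speed is the mean speed in m/s. With guard (N) it stops when the force on the tool has changed by that much, and returns True; else False.
- move_joints(angles): joint-space move.
- command_gripper(opening, force=None): finger opening in m; force is the grip in N (None keeps the last); returns when the fingers have stopped.
- sleep(seconds).
- solve_ik(position, orientation): joint angles nearest the present ones, or None.
- observe(): the state.
- camera(name): name is "scene" or "top" or "wrist"; returns the picture (480x640x3 uint8, red, green, blue); there is no depth.
- camera_info(name): a dict with "fx", "fy", "cx", "cy" (pixels), "k1" (the pictures are not rectified: a ray, as slopes to the right and down, at radius r is drawn at 1 + k1 r^2 times it, then the intrinsics apply), "origin" and "rotation" of the camera in the world. Camera axes: x right, y down, z forward; pixel columns grow to the right and rows downward; lengths in m; the calibration is good to about 2 mm. A picture is of the moment at which its call begins: read the wrist's pose just before it. camera_info takes no time and is no camera call; for the wrist camera it gives the pose at the moment of the call.
A pose or a line that the arm cannot do raises IKError and nothing moves.
- job_done(): hands the job in; it is judged then, once.
Trained networks look in the newest picture that a camera, given by its name, has taken for a name from the list of things; names that differ only in an ending like _2 or _b are one class to them, and where a whole thing is asked for, a point or a joint stands for the part that bears it (a point fixed in the world has none). Each returns a list of dicts, best first, with "score" (0 to 1); they miss things now and then, are a little off and sometimes report something else, mostly with a low value. They report only what shows in the picture. A call takes as long as a camera call. They do not tell look-alikes from the thing itself.
- spot_in(camera, target): "rect" ([left, top, right, bottom] in pixels, round what is visible of it).
- landmark_of(camera, target): "uv" ([column, row] in pixels: a listed point, or the origin of a listed thing).
The state is a dict: "time": time; "joints": joint angles; "joint_velocities": joint speeds; "joint_torque": joint torques, N m; "tool_pos": TCP position; "ee_rot": TCP orientation; "force": force on the tool from outside, world axes, zero at the start; "ft_torque": the same for the moment, N m; "grip_width": finger opening in m; "grasp_force": force on a finger pad.
Only numpy, scipy, OpenCV 4.12 (cv2) and the standard library are available. Lean on these libraries where they do the work, as an engineer would, in place of code of your own. Each camera call takes 0.05 s, during which the arm holds its last target. There are 200 camera calls.

## Working session

There is one attempt and no reset: what is moved stays moved. The work goes in short steps, each a Python script; the robot and the scene stay as the last script left them, time stands still between calls to the robot, and variables do not carry over. Pictures are saved under pics/ and viewed, at most 14 in all, crops included, and the job is handed in when it is done.

```bash
ls; mkdir -p pics; python3 - <<'E'
from workcell import *
import cv2
for n in ("scene","top"):
    im=camera(n); cv2.imwrite(f"pics/{n}0.png",im[:,:,::-1])
    i=camera_info(n); print(n,i)
    for t in ("roller_a","race_a","gauge","tray","board","dish","housing","mallet"):
        print(t,[(round(d["score"],2),[round(float(x)) for x in d["uv"]]) for d in landmark_of(n,t)][:5],[(round(d["score"],2),[round(float(x)) for x in d["rect"]]) for d in spot_in(n,t)][:5])
E
```

```text
pics
scene {'fx': 592.3268235079622, 'fy': 592.3268235079622, 'cx': 316.76768652921874, 'cy': 232.32384040182617, 'k1': -0.017289416859603873, 'origin': array([1.15639981, 0.70186908, 0.92795109]), 'rotation': array([[-0.71636515,  0.47459954, -0.51144526],
       [ 0.69769846,  0.4807983 , -0.53108366],
       [-0.00615005, -0.7372844 , -0.67555451]])}
roller_a [(0.83, [320, 268]), (0.81, [412, 252]), (0.75, [361, 265]), (0.74, [276, 216]), (0.66, [386, 250])] [(0.82, [409, 233, 422, 256]), (0.78, [353, 249, 367, 273]), (0.76, [352, 224, 367, 244]), (0.74, [272, 202, 286, 220]), (0.68, [313, 250, 328, 274])]
race_a [(0.8, [250, 188]), (0.71, [316, 236])] [(0.53, [240, 177, 261, 199])]
gauge [(0.74, [390, 299]), (0.57, [276, 280])] [(0.87, [374, 281, 407, 313])]
tray [(0.98, [278, 282])] [(0.59, [250, 253, 306, 305])]
board [(0.74, [343, 340])] [(0.97, [314, 307, 374, 376])]
dish [(0.62, [205, 224])] [(0.69, [183, 208, 225, 238])]
housing [(0.63, [460, 384]), (0.5, [389, 299])] [(0.58, [424, 344, 495, 417])]
mallet [(0.59, [159, 187])] [(0.6, [146, 144, 227, 191])]
top {'fx': 444.396
[... 356 characters left out ...]
99]), (0.7, [375, 235]), (0.63, [304, 223]), (0.6, [305, 275]), (0.55, [271, 283])] [(0.69, [117, 184, 150, 246]), (0.66, [249, 295, 260, 306]), (0.53, [272, 241, 283, 254]), (0.45, [265, 273, 277, 288])]
race_a [(0.65, [235, 240]), (0.56, [429, 244]), (0.5, [332, 245])] [(0.59, [421, 238, 439, 252]), (0.49, [326, 237, 341, 256])]
gauge [(0.89, [238, 242])] [(0.85, [221, 226, 248, 254])]
tray [(0.87, [318, 183])] [(0.61, [290, 168, 344, 200])]
board [(0.96, [234, 178])] [(0.86, [203, 159, 266, 204])]
dish [(0.96, [416, 178])] [(0.79, [397, 160, 436, 198])]
housing [(0.66, [140, 217]), (0.47, [319, 186])] [(0.88, [116, 182, 151, 246])]
mallet [(0.95, [498, 180])] [(0.6, [485, 172, 524, 268])]
```

```bash
python3 - <<'E'
import cv2
a=cv2.imread("pics/scene0.png");cv2.imwrite("pics/s1.png",cv2.resize(a[130:430,130:510],(760,600),interpolation=cv2.INTER_CUBIC))
a=cv2.imread("pics/top0.png");cv2.imwrite("pics/t1.png",cv2.resize(a[120:345,230-125:230+175+125],(800,424),interpolation=cv2.INTER_CUBIC))
E
```

```text
(no output)
```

View pics/s1.png

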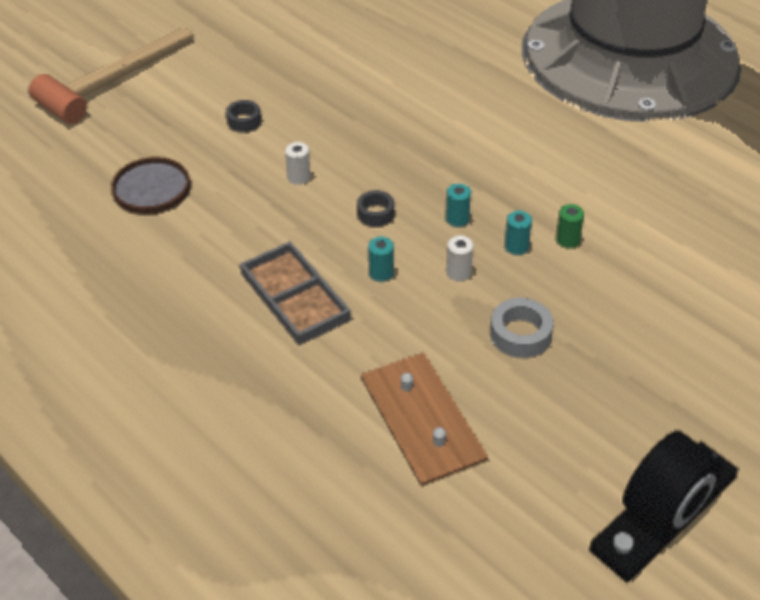

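View pics/t1.png

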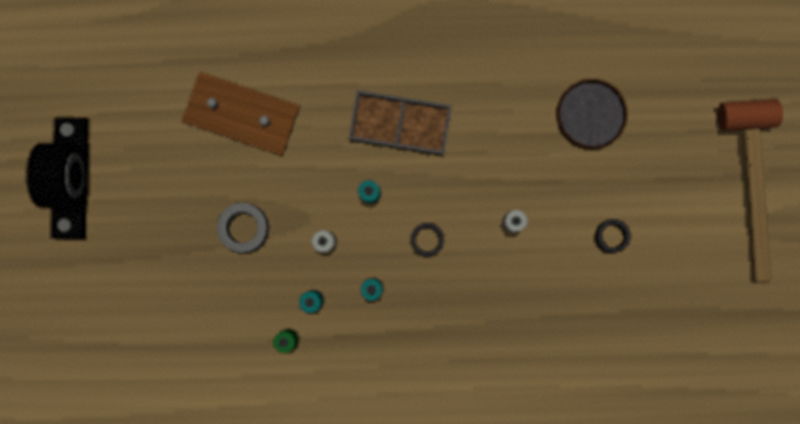

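The scene crop shows two white rollers, at full-picture pixels (279,212) and (360,259). The teal look-alikes are at (359,233), (389,247) and (321,260), and a green one is at (415,243). The dark races are at (251,187) and (318,235), and the gauge is at (391,293). In the top view the white rollers are at about (379,237) and (276,248).

```bash
cat > h.py <<'E'
from workcell import *
import numpy as np, cv2
def ray(info,uv):
    K=np.array([[info["fx"],0,info["cx"]],[0,info["fy"],info["cy"]],[0,0,1.]])
    p=cv2.undistortPoints(np.array([[uv]],float),K,np.array([info["k1"],0,0,0,0.]))[0,0]
    return info["rotation"]@np.array([p[0],p[1],1.])
def p2w(info,uv,z=0.):
    d=ray(info,uv);o=info["origin"]; return (o+d*(z-o[2])/d[2])[:2]
def down(yaw): # tool y (closing line) at world angle yaw
    y=np.array([np.cos(yaw),np.sin(yaw),0]);z=np.array([0,0,-1.]);return np.column_stack([np.cross(y,z),y,z])
def w2p(info,P):
    q=info["rotation"].T@(np.asarray(P,float)-info["origin"]);x=q[:2]/q[2];x=x*(1+info["k1"]*(x@x))
    return np.array([info["fx"]*x[0]+info["cx"],info["fy"]*x[1]+info["cy"]])
E
python3 - <<'E'
from h import *
s=camera_info("scene");t=camera_info("top");w=camera_info("wrist")
np.set_printoptions(precision=3,suppress=True)
o=observe();print("wrist rel",o["ee_rot"].T@(w["origin"]-o["tool_pos"]),o["ee_rot"].T@w["rotation"],w["fx"],o["ee_rot"])
c=lambda x,y:(105+x*425/800,120+y*225/424)
S=lambda x,y:(130+x/2,130+y/2)
for n,a,b,z in [("rolL",(515,220),(298,150),.045),("rolR",(322,241),(460,244),.045),("raceL",(612,236),(243,109),.02),("raceR",(427,239),(376,200),.02),("gauge",(242,228),(521,318),.024),("dish",(591,114),(151,184),.008),("tray",(400,123),(296,290),.01),("post1",(212,103),(439,432),.024),("post2",(264,120),(406,377),.024),
 ("t1",(369,191),(381,245),.045),("t2",(311,301),(518,219),.045),("t3",(371,289),(458,192),.045),("g",(286,340),(571,212),.045),("trayA",(358,93),(297,340),.012),("trayB",(450,105),(241,267),.012),("housing",(70,178),(660,520),0.0),("mallet",(750,113),(57,99),.02)]:
    print(n,p2w(t,c(*a),z),p2w(s,S(*b),z))
E
```

```text
wrist rel [ 0.078 -0.    -0.143] [[ 0.001 -0.952 -0.306]
 [ 1.     0.001  0.   ]
 [-0.    -0.306  0.952]] 369.88523145112123 [[-0.922  0.387 -0.   ]
 [ 0.387  0.922 -0.   ]
 [ 0.    -0.    -1.   ]]
rolL [ 0.484 -0.124] [ 0.485 -0.121]
rolR [0.464 0.115] [0.466 0.117]
raceL [ 0.461 -0.25 ] [ 0.462 -0.253]
raceR [ 0.463 -0.015] [ 0.462 -0.016]
gauge [0.483 0.219] [0.484 0.22 ]
dish [ 0.619 -0.231] [ 0.621 -0.231]
tray [0.613 0.015] [0.614 0.019]
post1 [0.644 0.255] [0.648 0.259]
post2 [0.62  0.188] [0.623 0.192]
t1 [0.524 0.055] [0.527 0.059]
t2 [0.39 0.13] [0.392 0.135]
t3 [0.403 0.056] [0.406 0.059]
g [0.343 0.163] [0.342 0.168]
trayA [0.653 0.068] [0.661 0.073]
trayB [ 0.634 -0.049] [ 0.635 -0.047]
housing [0.556 0.453] [0.563 0.454]
mallet [ 0.614 -0.437] [ 0.616 -0.434]
```

```bash
python3 - <<'E'
from h import *
np.set_printoptions(precision=3,suppress=True)
yaw=np.radians(-10.8)
for n,p,ys in [("roller_a",(.4655,.116),yaw),("roller_b",(.4845,-.1225),yaw),("tray",(.6135,.017),yaw),("board",(.634,.2235),np.radians(-20)),]:
    best=None
    for y in (ys,ys+np.pi):
        try: q=solve_ik([*p,.15],down(y))
        except IKError: q=None
        if q is not None: print(n,round(y,2),np.array(q))
# look at roller R with yaw 90
R=down(np.pi/2)
for n,p,h in [("board",(.634,.2235),.2),("gauge",(.483,.22),.16),("roller_a",(.4655,.116),.16)]:
    goto([*p,h],R); i=camera_info("wrist"); im=camera("wrist"); cv2.imwrite(f"pics/w_{n}.png",im[:,:,::-1])
    print(n,observe()["time"],"exp uv",w2p(i,[*p,0]))
    for d in landmark_of("wrist",n): print(round(d["score"],2),d["uv"],p2w(i,d["uv"],0.))
a=cv2.imread("pics/w_board.png");b=cv2.imread("pics/w_roller_a.png")
cv2.imwrite("pics/w1.png",cv2.resize(np.hstack([a,b]),(800,300),interpolation=cv2.INTER_AREA))
E
```

```text
roller_a -0.19 [-0.883  0.231  0.58   2.14  -0.173  0.814 -0.384]
roller_a 2.95 [-0.467  0.207  0.099  2.119 -0.028  0.817  2.603]
roller_b -0.19 [-0.668  0.363  0.964  2.111 -0.397  0.857  0.343]
roller_b 2.95 [-0.818  0.518  1.226  2.116 -0.617  0.935 -2.57 ]
tray -0.19 [-0.653  0.493  0.694  1.853 -0.386  0.933  0.029]
tray 2.95 [ 0.612  0.621 -1.027  1.777  0.596  1.091  2.331]
board -0.35 [-0.84   0.558  0.572  1.709 -0.352  0.979 -0.487]
board 2.79 [-0.401  0.497 -0.045  1.68   0.026  0.965  2.336]
board 3.725 exp uv [321.843 205.433]
0.56 [325.8, 207.8] [0.636 0.227]
gauge 4.4917 exp uv [322.578 215.383]
0.52 [39.6, 193.2] [ 0.465 -0.013]
roller_a 5.0917 exp uv [324.293 214.554]
0.83 [346.5, 121.5] [0.391 0.133]
0.81 [394.5, 53.1] [0.343 0.168]
0.78 [249.8, 139.5] [0.404 0.057]
0.73 [42.0, 236.9] [ 0.485 -0.125]
0.66 [326.6, 216.7] [0.467 0.118]
0.58 [261.6, 278.0] [0.524 0.06 ]
```

View pics/w1.png

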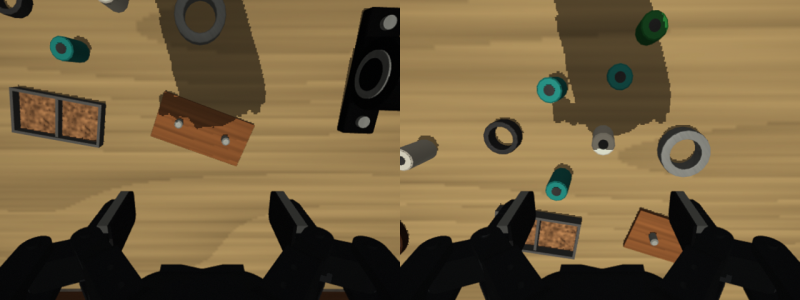

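The left half is the board view, with posts at wrist pixels (286,198) and (361,224) and tray bays at about (59,181) and (128,192). The right half has the white roller in the middle at (325,229), with teal and green look-alikes around it at (240,142), (352,123), (255,294) and (405,41). I choose the white one.

```bash
cat >> h.py <<'E'
def pick(p,yaw,z,pre,force,hov=.13):
    R=down(yaw); goto([*p,hov],R); command_gripper(pre,force)
    hit=servo_line([*p,z],speed=.12,guard=8)
    command_gripper(0.,force); o=observe()
    print("pick hit",hit,"z",o["tool_pos"][2],"w",o["grip_width"],"F",o["grasp_force"],"t",o["time"])
    servo_line([*p,hov],speed=.15); print("held",observe()["grip_width"])
def place(p,yaw,z,opn,hov=.13):
    R=down(yaw); goto([*p,hov],R); servo_line([*p,z+.012],speed=.15)
    hit=servo_line([*p,z-.004],speed=.03,guard=2.5); zz=observe()["tool_pos"][2]
    command_gripper(opn); sleep(.15); print("place hit",hit,"z",zz,"nominal",z,"w",observe()["grip_width"],"t",observe()["time"])
    servo_line([*p,hov],speed=.15)
E
python3 - <<'E'
from h import *
np.set_printoptions(precision=3,suppress=True)
# reconstruct the board-hover camera from the nominal pose
i=camera_info("wrist"); o=observe(); i["origin"]=i["origin"]-o["tool_pos"]+np.array([.634,.2235,.2])
for uv,z in [((286,198),.024),((361,224),.024),((59,181),.006),((128,192),.006)]: print(p2w(i,uv,z))
yaw=-.19
pick((.4665,.1175),yaw,.020,.06,30)
place((.619,.0475),yaw,.026,.044)
E
```

```text
[0.622 0.191]
[0.646 0.257]
[ 0.611 -0.016]
[0.621 0.044]
pick hit False z 0.02053355425419449 w 0.026788799714260198 F 28.955348811869044 t 8.475
held 0.026679467994296387
place hit True z 0.0242456976821837 nominal 0.026 w 0.04390948767830104 t 11.7667
```

```bash
python3 - <<'E'
from h import *
yaw=-.19
pick((.485,-.1235),yaw,.020,.06,30)
place((.6085,-.0145),yaw,.026,.044)
goto([.55,.02,.25],down(np.pi/2))
i=camera_info("wrist");im=camera("wrist");cv2.imwrite("pics/w2.png",im[:,:,::-1])
for n in("race_a","gauge","roller_a","tray"):
    for d in landmark_of("wrist",n)[:5]: print(n,round(d["score"],2),d["uv"],p2w(i,d["uv"],0.004 if n in("roller_a","tray") else 0.).round(4))
E
```

```text
pick hit False z 0.020583657611738432 w 0.026839710662437215 F 28.981616647797637 t 15.2583
held 0.026840923871068748
place hit True z 0.024257604474149923 nominal 0.026 w 0.044030193316029635 t 18.5417
race_a 0.93 [292.2, 110.9] [ 0.4645 -0.0112]
race_a 0.69 [53.1, 111.5] [ 0.4655 -0.2497]
gauge 0.66 [521.6, 130.3] [0.4837 0.2212]
roller_a 0.92 [362.2, 171.3] [0.5241 0.0604]
roller_a 0.78 [363.6, 45.7] [0.4067 0.0579]
roller_a 0.65 [445.7, 31.1] [0.3947 0.134 ]
roller_a 0.59 [346.6, 256.3] [0.6186 0.0459]
tray 0.69 [324.8, 252.6] [0.6142 0.0215]
```

View pics/w2.png

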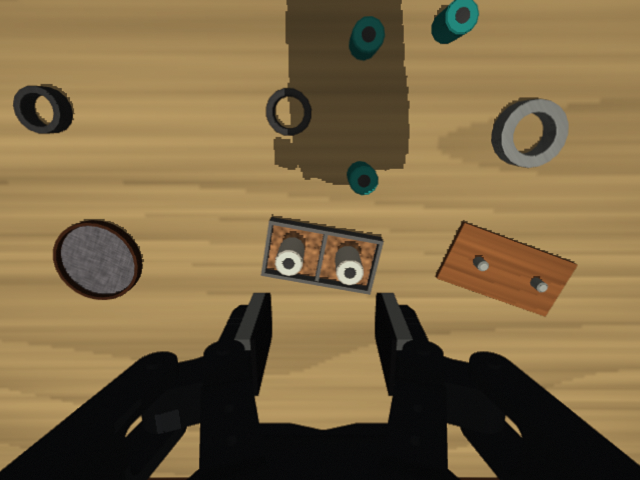

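Both rollers stand in their bays, at (289,262) and (350,271). The races at (42,108) and (289,111), the gauge at (530,132), and the posts at (482,264) and (541,286) are where I measured them.

```bash
python3 - <<'E'
from h import *
yaw=np.radians(-20)
pick((.4635,-.0145),yaw,.003,.068,40)
place((.622,.191),yaw,.0115,.056)
pick((.463,-.2505),yaw,.003,.068,40)
place((.6465,.257),yaw,.0115,.056)
goto([.57,.22,.2],down(np.pi/2))
i=camera_info("wrist");im=camera("wrist");cv2.imwrite("pics/w3.png",im[:,:,::-1])
for d in landmark_of("wrist","gauge")[:3]: print(round(d["score"],2),d["uv"],p2w(i,d["uv"],0.).round(4))
E
```

```text
pick hit False z 0.003814371357593979 w 0.04219855137594819 F 38.342986442148685 t 24.5333
held 0.04186468550796253
place hit True z 0.011537121145947023 nominal 0.0115 w 0.055798909619946664 t 28.2917
pick hit False z 0.0038693216665019285 w 0.04243764306234733 F 38.6569301225245 t 32.7917
held 0.04246384935398983
place hit True z 0.011836231428901604 nominal 0.0115 w 0.05593073671006219 t 37.475
```

View pics/w3.png

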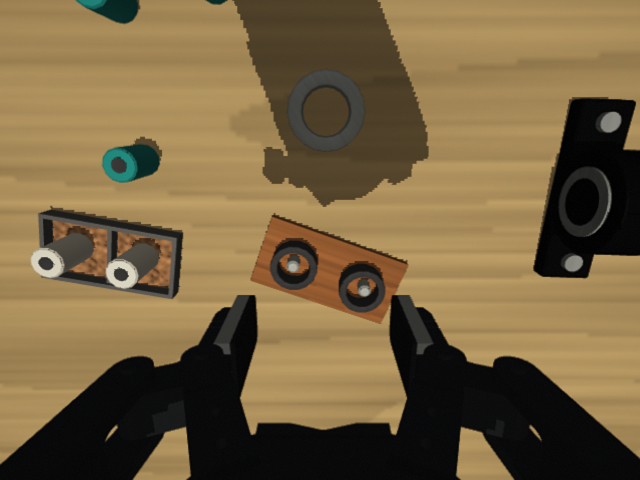

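Both rings lie flat over their posts, at (293,265) and (363,288). The gauge is at (326,110). Next I find the tip height at a 64 mm opening, because the tips must clear the dish rim.

```bash
python3 - <<'E'
from h import *
goto([.465,-.02,.06],down(np.pi/2)); command_gripper(.064,60)
hit=servo_line([.465,-.02,-.012],speed=.03,guard=4); z0=observe()["tool_pos"][2]
servo_line([.465,-.02,.13],speed=.2)
print(hit,z0,observe()["time"])
zp=z0+.0105
pick((.4835,.2205),np.pi/2,zp,.085,60)
goto([.55,.0,.16],down(np.pi/2))
i=camera_info("wrist");im=camera("wrist");cv2.imwrite("pics/w4.png",im[:,:,::-1]);print(zp)
E
```

```text
True -0.006038514155991173 44.2167
pick hit False z 0.005467743098919248 w 0.06098580415195453 F 62.50456530600786 t 47.0833
held 0.060867926162136037
0.0044614858440088275
```

View pics/w4.png

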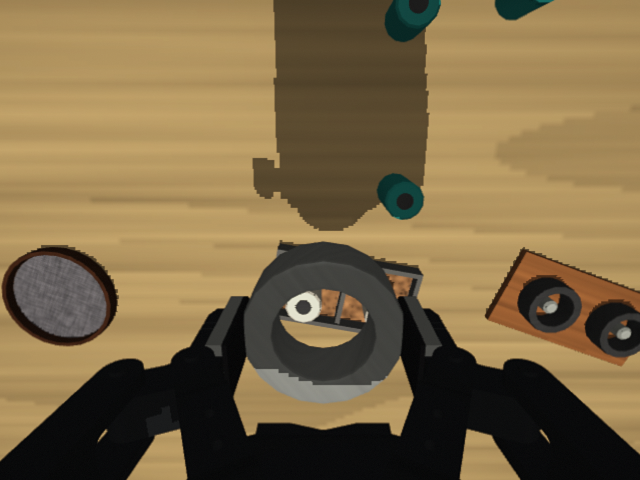

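```bash
python3 - <<'E'
from h import *
place((.620,-.231),np.pi/2,.011,.076)
goto([.55,-.15,.25],down(np.pi/2))
im=camera("wrist");cv2.imwrite("pics/w5.png",im[:,:,::-1])
im=camera("scene");cv2.imwrite("pics/s5.png",cv2.resize(im[130:430,130:510,::-1],(760,600),interpolation=cv2.INTER_CUBIC))
E
```

```text
place hit True z 0.00959214420674287 nominal 0.011 w 0.07583111645769407 t 51.7917
```

View pics/w5.png

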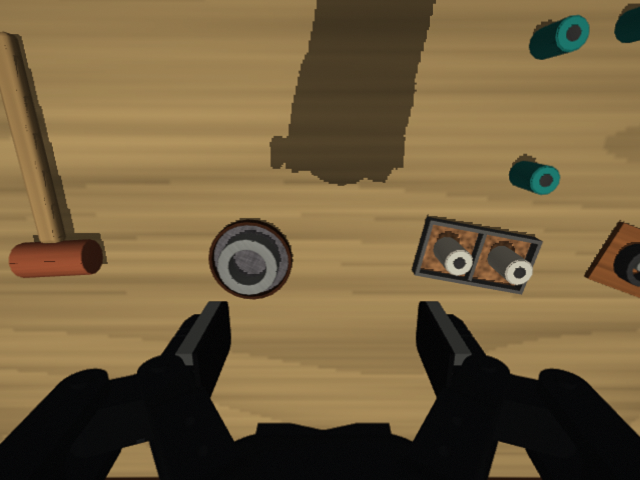

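View pics/s5.png

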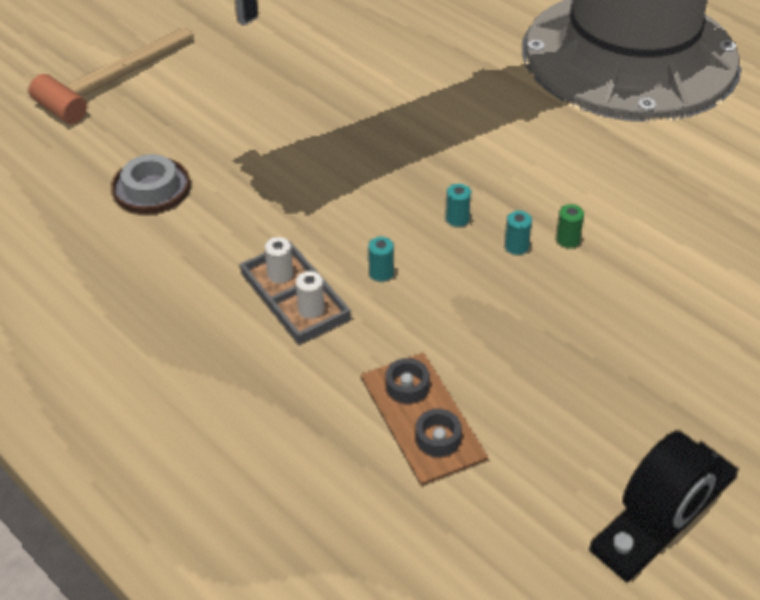

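The gauge lies flat in the dish at wrist pixel (248,262). In the scene crop the rollers, at (278,260) and (310,294), and the rings, at (407,380) and (438,432), are in place, and the mallet and housing have not moved.

```bash
python3 -c "
from workcell import *
print(job_done())"
```

```text
the job is handed in; nothing more can be done
None
```

The job is handed in at about 53 s of the 115 s: both rollers stand in the tray bays, both rings lie over their posts, the gauge lies flat in the dish, and the final pictures show the housing, mallet and look-alikes where they started.

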